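# Shut and lock the water-filter hatch

## Robot

A 6-joint arm with a two-finger parallel gripper is mounted at the origin on the work surface. World frame = base frame: x ahead of the robot, y to its left, z up, the work surface at z = 0. Lengths are in m, angles in rad, forces in N, time in s.
With the tool pointing down it reaches from about 0.25 to 0.725 m from the base axis. Payload 4 kg.
Tool frame: the origin (TCP) lies between the finger pads; the fingertips stand 11 mm ahead of it and the grasp point (between the pads) lies 8 mm behind it (bot.tip_extent is the distance from the TCP to the fingertips, in m); z points along the fingers, y is the line along which they close (so a half turn about z gives the same grasp; the last joint's range is limited). The gripper opens to 85 mm and grips with 20 to 120 N. Pads are 22 mm wide; open, the fingers measure 114 mm over their backs; the gripper's body (76 mm by 85 mm) begins 54 mm behind the grasp point. The pads swing forward as they close: fully open they stand 13 mm farther back than shut.
Start: joints at [-1.229, 0.241, 0.005, 1.335, 0, 1.571], TCP at [0.168, -0.471, 0.242] pointing down, gripper open.
Joint ranges: [-2.72, 2.72], [-1.05, 1.87], [-1.09, 1.28], [-1.99, 2.15], [-1.42, 1.44], [-3.14, 3.14]. Speed limits (rad/s): [2.79, 2.79, 3.14, 3.14, 3.14, 3.14].

## Interface

Orientations are given as a unit quaternion [x, y, z, w].
In Python, from workcell import bot gives the robot as it stands. The module is installed in compiled form; this text tells all that it offers.
- The arm moves only by the tool drive_tool, never from a script. Its argument "rows" is a list of rows, each an object of numbers: "dx", "dy", "dz": the shift along the tool's x, y, z in units of 50 mm (1.0 is 50 mm); "wx", "wy", "wz": the turn, a rotation vector about the tool's x, y, z in units of 5 degrees (1.0 is 5 degrees); "hand": the finger opening in mm, from 0 to 85.4. A call has 1 to 20 rows; each row is the pose to reach, as a shift and turn from the pose commanded when the call began, along the tool's axes at that moment; what a row does not reach only later rows make up. A row lasts 1/10 s, in which the tool goes at most 50 mm and 8.59 degrees, less where a joint would pass 70% of its speed; a pose out of reach is approached as far as the arm can. A call with a gripper value outside its range is refused whole. The fingers move at their own pace and stop on an object; the grip force is fixed at half the most. Time passes only in rows, so rows that repeat a pose let the fingers close. It gives the time, the measured TCP pose, the force, the opening and the grip force at its end, in the units of the state.
- bot.get_obs(): the state, without advancing time (a new reading comes with each control period).
- bot.camera(name): name is "scene" or "top" or "wrist"; returns the picture (480x640x3 uint8, red, green, blue); there is no depth.
- bot.get_calibration(name): a dict with "vfov" (degrees; the focal length in pixels is half the picture's height over the tangent of half this angle, whatever the lens; pixels are square), "cx", "cy" (the principal point, pixels), "k1" (the pictures are not rectified: a ray, as slopes to the right and down, at radius r is drawn at 1 + k1 r^2 times it, then the intrinsics apply), "origin" and "rotation" of the camera in the world; the wrist camera has in their place "mount" (4x4, takes a point from camera to tool coordinates, whose origin is the TCP and whose axes are the flange's). Camera axes: x right, y up, looking along -z (the intrinsics and any distortion apply to the point x, -y, -z); pixel columns grow to the right and rows downward; lengths in m; the calibration is good to about 2 mm. A picture is of the moment at which its call begins: read the wrist's pose just before it. get_calibration takes no time and is no camera call.
- bot.job_done(): hands the job in; it is judged then, once.
Trained networks look in the newest picture that a camera, given by its name, has taken for a name from the list of things; names that differ only in an ending like _2 or _b are one class to them, and where a whole thing is asked for, a point or a joint stands for the part that bears it (a point fixed in the world has none). Each returns a list of dicts, best first, with "score" (0 to 1); they miss things now and then, are a little off and sometimes report something else, mostly with a low value. They report only what shows in the picture. A call takes as long as a camera call.
- bot.look_for(camera, thing): "extent" ([centre column, centre row, width, height] in pixels, round what is visible of it).
- bot.outline_of(camera, thing): "region" (480x640 bool, what is visible of it) and "extent" ([centre column, centre row, width, height] in pixels, round what is visible of it).
The state is a dict: "clock": time; "joint_pos": joint angles; "joint_vel": joint speeds; "tau": joint torques, N m; "eef_pos": TCP position; "tool_rot": TCP orientation; "ft_force": force on the tool from outside, world axes, zero at the start; "ft_torque": the same for the moment, N m; "grip_width": finger opening in m; "grasp_force": force on a finger pad.
Only numpy, scipy, OpenCV 4.12 (cv2) and the standard library are available. Lean on these libraries where they do the work, as an engineer would, in place of code of your own. Each camera call takes 0.05 s, during which the arm holds its last target. There are 200 camera calls.

## Task

The filter in the low tap unit has been changed and its hatch left open: push the hatch fully shut with the fingers, then set a fingertip in the slot of the round quarter-turn fastener on it and turn it clockwise as far as it goes, so that the hatch is locked. Do not pick anything up or swing the hatch up wide, leave the things on and around the unit where they stand, and finish clear of everything.

Things in the scene. Friction and masses are not known exactly. Their poses are not given: they have to be found in the camera images.
- unit: Low black tap unit fixed to the bench, 310 mm (its x, front to back) by 240 (y) by 90 high. Origin: centre of its underside; +x points to its back, where a solid deck (x 70 to 155 mm, top at 90) carries a steel swan-neck tap 275 mm high at x 118, y 85. The front part is an open case under the hatch, whose hinge line runs along y at x 70, z 90 mm.
- hatch (a joint): Angle of the white hatch: 0 = lying shut on the case, grows as its front edge rises (starts at 0.35 to 0.75). A plate 225 mm long (hinge to front edge), 240 wide, 10 thick, its underside on the hinge line. Hinge friction keeps it where it is left; 1 to 4 N down on its front edge moves it.
- hatch_front (a point): Point on the hatch's upper face, on its centre line, 210 mm from the hinge (15 mm from the front edge), on the 34 mm deep flat strip between the fastener's collar and the edge. Its axes are the hatch's: x towards the hinge, z out of the upper face.
- lock (a joint): Angle of the fastener: 0 = open, slot across the hatch's width; grows clockwise seen from above to the stop at 1.571 = locked, slot front to back, in line with two small moulded ridges. Starts at 0 to 0.3. Stiff (0.15 N m), stays where it is left. When turned, a tongue beneath it passes under a keeper in the case; turned too early it stops the hatch from shutting.
- lock_slot (a point): Centre of the slot's floor, on the fastener's axis, 145 mm from the hinge, 3 mm above the hatch's upper face; x axis along the slot, z out of the hatch. The fastener is a bare-metal disc 76 mm across; the slot runs right across it, 28 mm wide, 14 deep, upright walls. A fixed black collar (80 mm inside, 92 outside) rings it, flush with its top, so it turns only from within the slot.
- kettle: Black kettle, 132 mm across, 150 mm high, with a handle reaching 128 mm towards its +y and a thin spout 110 mm towards -y; stands left of the unit. Origin: centre of its foot. To be left alone.
- carafe: Glass carafe with a dripper on top, 114 mm across, 165 mm high, right of the unit. Origin: centre of its foot. To be left alone.
- glass: Glass cup, 70 mm across, 75 mm high, on the unit's rear deck. Origin: centre of its foot. To be left alone.
- mug: White mug, 76 mm across, 85 mm high, handle towards its +y, right of the unit. Origin: centre of its foot. To be left alone.
- cap: Small white plastic cap, 24 mm across, 22 mm high, close by the unit's left side. Origin: centre of its underside. To be left alone.
- phone: Black phone lying flat, 75 by 150 by 9 mm, in front of the unit. Origin: centre of its underside. To be left alone.
- spoon: Steel spoon, 160 mm long, lying along its x close by the unit's right side. Origin on its underside. To be left alone.

How it is judged:
On the way, in this order (a step that is already met when the one before it is completed fails the run):
1. the hatch is shut with the fastener still open (value of joint hatch below 0.025 rad and value of joint lock below 0.6 rad), for 0.1 s.
2. with the hatch shut, the fastener is turned to its stop by the fingers (value of joint hatch below 0.025 rad and value of joint lock above 1.43 rad and contact force between the fingers and unit above 0.2 N), for 0.05 s.
At the end, for the whole second after the job is handed in: The hatch is shut (within 0.025 rad) and the fastener is turned to within 0.14 rad (8 degrees) of its clockwise stop (value of joint hatch below 0.025 rad and value of joint lock above 1.43 rad); the robot touches nothing.
It fails at once if the hatch is raised well beyond where it can start (value of joint hatch above 0.85 rad).
It fails at once if a thing on or around the unit is moved more than 30 mm or lifted (distance of any of kettle, carafe, glass, mug, cap, phone, spoon from where it was at the start of the episode above 0.03 m).
It fails at once if a vessel is tipped (angle between any of kettle, carafe, glass, mug's own z axis and vertical above 0.35 rad).
It also fails if it takes over 58 s, if anything falls off the work surface, if the arm or the gripper's body presses on something with over 40 N, if the wrist force passes 120 N, or if a joint passes its speed limit or range.

## Working session

There is one attempt and no reset: what is moved stays moved. The work goes in short steps, Python scripts to look and compute and a tool call to move; the robot and the scene stay as the last step left them, time stands still between calls to the robot, and variables do not carry over. Pictures are saved under pics/ and viewed, at most 10 in all, crops included, and the job is handed in when it is done.

Besides the shell and the picture viewer there is one more tool, called after "Request:" in YAML: its name, and indented under it one key for each argument. drive_tool: Moves the arm, as the interface text tells. Its arguments: {"type":"object","properties":{"rows":{"type":"array","items":{"type":"object","properties":{"dx":{"type":"number"},"dy":{"type":"number"},"dz":{"type":"number"},"wx":{"type":"number"},"wy":{"type":"number"},"wz":{"type":"number"},"hand":{"type":"number"}}}}},"required":["rows"]}

```bash
mkdir -p pics; cat > h.py <<'E'
import numpy as np, cv2
from workcell import bot
from scipy.spatial.transform import Rotation as R
def cam(name):
    c=bot.get_calibration(name); f=240/np.tan(np.radians(c['vfov'])/2)
    if 'mount' in c:
        o=bot.get_obs(); T=np.eye(4); T[:3,:3]=R.from_quat(o['tool_rot']).as_matrix(); T[:3,3]=o['eef_pos']
        M=T@np.array(c['mount']); return c,f,M[:3,3],M[:3,:3]
    return c,f,np.array(c['origin']),np.array(c['rotation'])
def proj(C,P):
    c,f,o,Rm=C; q=(np.atleast_2d(P)-o)@Rm; s=np.c_[q[:,0]/-q[:,2],-q[:,1]/-q[:,2]]
    r2=(s**2).sum(1,keepdims=True); return s*(1+c['k1']*r2)*f+[c['cx'],c['cy']]
def ray(C,uv):
    c,f,o,Rm=C; d=(np.array(uv,float)-[c['cx'],c['cy']])/f; s=d.copy()
    for _ in range(20): s=d/(1+c['k1']*(s@s))
    v=Rm@np.array([s[0],-s[1],-1]); return o,v/np.linalg.norm(v)
def atz(C,uv,z):
    o,v=ray(C,uv); return o+v*(z-o[2])/v[2]
E
python3 - <<'E'
from h import *
for n in ['scene','top']:
    im=bot.camera(n); cv2.imwrite(f'pics/{n}0.png',im[:,:,::-1])
    c=bot.get_calibration(n); print(n,c)
    for t in ['unit','hatch','lock','kettle','carafe','glass','mug','cap','phone','spoon']:
        print(t,[(np.round(d['extent']).tolist(),round(d['score'],2)) for d in bot.look_for(n,t)[:2]])
print(bot.get_obs())
E
```

```text
scene {'vfov': 45.4751058198657, 'cx': 319.4271658953165, 'cy': 242.69978366759614, 'k1': 0.03059224632557214, 'origin': array([0.68547397, 0.61334058, 0.94813049]), 'rotation': array([0.03727117, 0.30266631, 0.94562748, 0.11310454])}
unit [([261.0, 188.0, 216.0, 182.0], 0.96), ([354.0, 281.0, 12.0, 12.0], 0.43)]
hatch [([294.0, 170.0, 114.0, 155.0], 0.77)]
lock [([295.0, 155.0, 37.0, 41.0], 0.91), ([293.0, 171.0, 111.0, 153.0], 0.74)]
kettle []
carafe [([270.0, 104.0, 54.0, 74.0], 0.89)]
glass [([218.0, 177.0, 38.0, 50.0], 0.94), ([262.0, 188.0, 213.0, 183.0], 0.59)]
mug [([339.0, 112.0, 35.0, 48.0], 0.56)]
cap [([353.0, 279.0, 10.0, 12.0], 0.48)]
phone [([392.0, 200.0, 44.0, 61.0], 0.58)]
spoon []
top {'vfov': 42.58547834799657, 'cx': 317.27429368093857, 'cy': 247.25990109419024, 'k1': 0.020613475300419334, 'origin': array([0.46498011, 0.0143171 , 1.16537769]), 'rotation': array([ 0.03323415, -0.01730599, -0.70255567,  0.71064163])}
unit [([405.0, 196.0, 160.0, 245.0], 0.91)]
hatch [([408.0, 233.0, 156.0, 126.0], 0.81)]
lock [([407.0, 237.0, 44.0, 38.0], 0.72)]
kettle [([266.0, 208
[... 336 characters left out ...]
_pos': array([-1.22899977e+00,  2.40551317e-01,  5.00892978e-03,  1.33517967e+00,
        7.28683511e-06,  1.57079131e+00]), 'joint_vel': array([-3.34785556e-04, -9.54210112e-05,  6.93878604e-04, -4.54424279e-04,
        3.07715467e-04, -8.09497403e-04]), 'tau': array([-3.55956399e-04, -3.72218835e+01,  2.52695954e+01,  1.16971347e-03,
       -1.05578051e-04,  1.21696679e-06]), 'eef_pos': array([ 0.16759607, -0.47108733,  0.24233422]), 'tool_rot': array([9.85431969e-01, 1.70070082e-01, 9.90571993e-06, 3.59744741e-05]), 'ft_force': array([ 0.20942085, -0.28833181, -0.22276511]), 'ft_torque': array([ 0.02041837,  0.00223884, -0.00479296]), 'grasp_force': 0.0, 'grip_width': 0.08518041813736306}
```

```bash
sed -i "s/np.array(c\['rotation'\])/R.from_quat(c['rotation']).as_matrix()/" h.py; python3 -c "
import cv2
a=cv2.imread('pics/top0.png')[80:400,230:620];cv2.imwrite('pics/top0c.png',cv2.resize(a,None,fx=2,fy=1.85*1.08,interpolation=2)[:600] if 0 else cv2.resize(a,(731,600)))
a=cv2.imread('pics/scene0.png')[40:340,120:480];cv2.imwrite('pics/scene0c.png',cv2.resize(a,(720,600)))"
```

```text
(no output)
```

View pics/top0c.png

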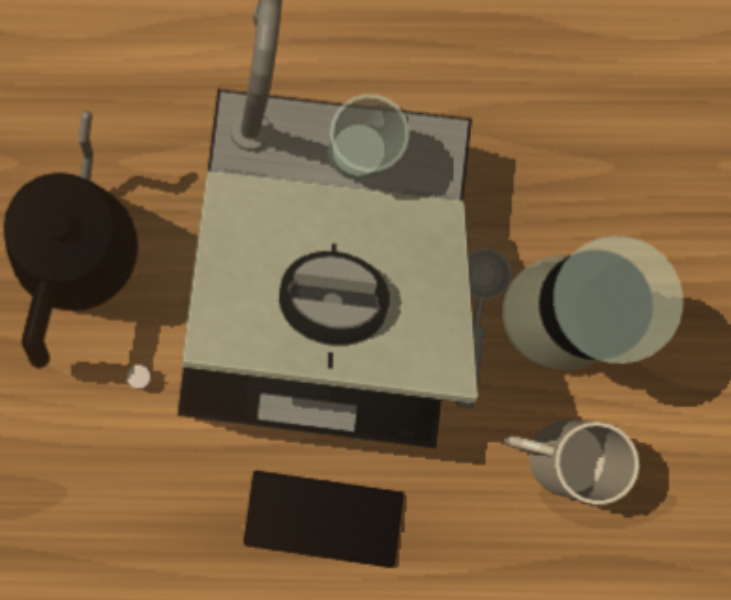

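View pics/scene0c.png

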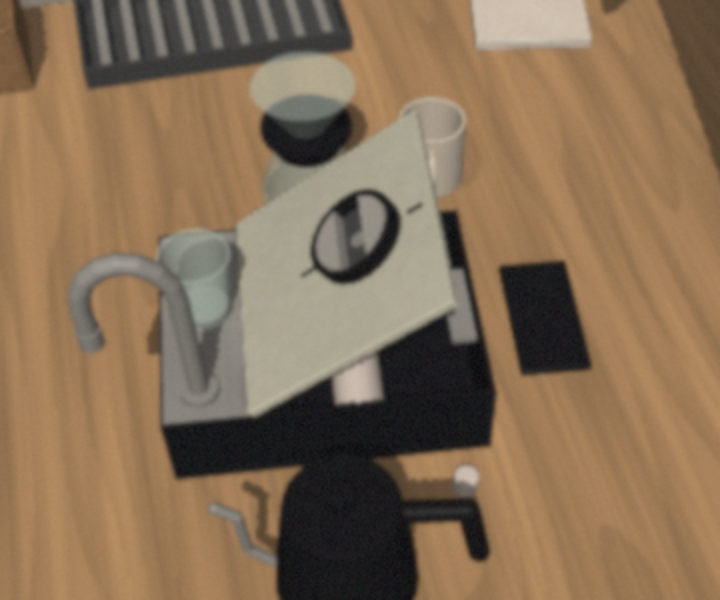

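The top view (crop ×1.875 from 230,80) shows unit corners at (218,90), (470,118), (437,446) and (180,414), and the hatch's front edge from (183,365) to (477,402). The slot lies across the hatch. The scene view shows the hatch well open, with its front corners at (415,112) and (455,308). Next I fit the unit pose and the hatch angle.

```bash
cat > fit.py <<'E'
from h import *
from scipy.optimize import least_squares
T=lambda u,v:(230+u/1.8744,80+v/1.875)
S=lambda u,v:(120+u/2,40+v/2)
def hp(s,y,n,th): # distance from hinge, y, height over underside
    return [.07-s*np.cos(th)+n*np.sin(th)*1, y, .09+s*np.sin(th)+n*np.cos(th)]
obs=[('top',T(218,90),lambda t:[.155,.12,.09]),('top',T(470,118),lambda t:[.155,-.12,.09]),
('top',T(437,446),lambda t:[-.155,-.12,.09]),('top',T(180,414),lambda t:[-.155,.12,.09]),
('top',T(183,365),lambda t:hp(.225,.12,.005,t)),('top',T(477,402),lambda t:hp(.225,-.12,.005,t)),
('top',T(334,291),lambda t:hp(.145,0,.017,t)),
('scene',S(490,392),lambda t:[-.155,.12,.09]),('scene',S(163,422),lambda t:[.155,.12,.09]),
('scene',S(415,113),lambda t:hp(.225,-.12,.01,t)),('scene',S(455,306),lambda t:hp(.225,.12,.01,t))]
C={n:cam(n) for n in ['top','scene']}
def W(p,P): c,s=np.cos(p[2]),np.sin(p[2]); return [p[0]+c*P[0]-s*P[1],p[1]+s*P[0]+c*P[1],P[2]]
def res(p): return np.concatenate([(proj(C[n],W(p,g(p[3])))[0]-uv) for n,uv,g in obs])
r=least_squares(res,[.5,-.05,0,.5],loss='soft_l1'); p=r.x
print(p,np.round(res(p).reshape(-1,2),1).tolist())
for nm,s,n in [('front',.21,.01),('slot',.145,.013)]:
    print(nm,'now',np.round(W(p,hp(s,0,n,p[3])),4),'shut',np.round(W(p,hp(s,0,n,0)),4))
for t,uv,z in [('kettle',(266,208),.08),('glass',(425,153),.12),('carafe',(546,243),.1),('cap',(304,284),.02),('phone',(404,359),.01),('mug',(536,326),.06),('spoon',(488,257),.01)]:
    print(t,np.round(atz(C['top'],uv,z),3))
E
python3 fit.py
```

```text
[ 0.58967408 -0.11198573 -0.11026707  0.59072947] [[-0.0, -1.4], [1.2, -0.9], [-0.0, -0.0], [-1.0, -0.1], [-0.1, 0.7], [-0.3, 0.3], [-0.2, 4.3], [2.3, -0.2], [-2.6, 2.2], [-0.1, -1.1], [-0.5, -2.1]]
front now [ 0.4914 -0.1011  0.2153] shut [ 0.4505 -0.0966  0.1   ]
slot now [ 0.5467 -0.1072  0.1816] shut [ 0.5151 -0.1037  0.103 ]
kettle [0.612 0.131 0.08 ]
glass [ 0.704 -0.144  0.12 ]
carafe [ 0.553 -0.354  0.1  ]
cap [0.478 0.064 0.02 ]
phone [ 0.342 -0.122  0.01 ]
mug [ 0.409 -0.348  0.06 ]
spoon [ 0.533 -0.278  0.01 ]
```

Request:
drive_tool:
  rows:
    - {"dz": -1,"hand": 0}
    - {"dz": -1.75,"wz": -1.5,"hand": 0}
    - {"dx": 1,"dy": -0.6,"dz": -1.75,"wz": -3,"hand": 0}
    - {"dx": 2,"dy": -1.2,"dz": -1.75,"wz": -4.5,"hand": 0}
    - {"dx": 2.8,"dy": -1.7,"dz": -1.75,"wz": -6,"hand": 0}
    - {"dx": 3.6,"dy": -2.15,"dz": -1.75,"wz": -7.5,"hand": 0}
    - {"dx": 4.4,"dy": -2.6,"dz": -1.75,"wz": -9,"hand": 0}
    - {"dx": 5.2,"dy": -3.1,"dz": -1.75,"wz": -10.5,"hand": 0}
    - {"dx": 6,"dy": -3.6,"dz": -1.75,"wz": -12,"hand": 0}
    - {"dx": 6.8,"dy": -4.1,"dz": -1.75,"wz": -13.5,"hand": 0}
    - {"dx": 7.6,"dy": -4.5,"dz": -1.75,"wz": -15,"hand": 0}
    - {"dx": 8.28,"dy": -4.95,"dz": -1.75,"wz": -16.5,"hand": 0}
    - {"dx": 8.28,"dy": -4.95,"dz": -1.75,"wz": -18,"hand": 0}
    - {"dx": 8.28,"dy": -4.95,"dz": -1.75,"wz": -20,"hand": 0}
    - {"dx": 8.28,"dy": -4.95,"dz": -1.75,"wz": -20,"hand": 0}

```text
invalid input at $.rows[0]: expected keys dx, dy, dz, wx, wy, wz, hand
```

All seven keys are required in every row.

Request:
drive_tool:
  rows:
    - {"dx": 0,"dy": 0,"dz": -1,"wx": 0,"wy": 0,"wz": 0,"hand": 0}
    - {"dx": 1,"dy": -0.6,"dz": -1.75,"wx": 0,"wy": 0,"wz": -1.5,"hand": 0}
    - {"dx": 2,"dy": -1.2,"dz": -1.75,"wx": 0,"wy": 0,"wz": -3,"hand": 0}
    - {"dx": 2.8,"dy": -1.7,"dz": -1.75,"wx": 0,"wy": 0,"wz": -4.5,"hand": 0}
    - {"dx": 3.6,"dy": -2.15,"dz": -1.75,"wx": 0,"wy": 0,"wz": -6,"hand": 0}
    - {"dx": 4.4,"dy": -2.6,"dz": -1.75,"wx": 0,"wy": 0,"wz": -7.5,"hand": 0}
    - {"dx": 5.2,"dy": -3.1,"dz": -1.75,"wx": 0,"wy": 0,"wz": -9,"hand": 0}
    - {"dx": 6,"dy": -3.6,"dz": -1.75,"wx": 0,"wy": 0,"wz": -10.5,"hand": 0}
    - {"dx": 6.8,"dy": -4.1,"dz": -1.75,"wx": 0,"wy": 0,"wz": -12,"hand": 0}
    - {"dx": 7.6,"dy": -4.5,"dz": -1.75,"wx": 0,"wy": 0,"wz": -13.5,"hand": 0}
    - {"dx": 8.28,"dy": -4.95,"dz": -1.75,"wx": 0,"wy": 0,"wz": -15,"hand": 0}
    - {"dx": 8.28,"dy": -4.95,"dz": -1.75,"wx": 0,"wy": 0,"wz": -16.5,"hand": 0}
    - {"dx": 8.28,"dy": -4.95,"dz": -1.75,"wx": 0,"wy": 0,"wz": -18,"hand": 0}
    - {"dx": 8.28,"dy": -4.95,"dz": -1.75,"wx": 0,"wy": 0,"wz": -19,"hand": 0}
    - {"dx": 8.28,"dy": -4.95,"dz": -1.75,"wx": 0,"wy": 0,"wz": -20,"hand": 0}
    - {"dx": 8.28,"dy": -4.95,"dz": -1.75,"wx": 0,"wy": 0,"wz": -20,"hand": 0}

```text
clock: 2.7
eef_pos: [0.4747, -0.099, 0.3298]
tool_rot: [0.503, 0.864, -0.0, -0.0]
ft_force: [0.3, -0.1, 0.7]
grip_width: -0.0001
grasp_force: 0.0
```

```bash
python3 - <<'E'
from h import *
o=bot.get_obs(); print(o['clock'],o['eef_pos'],R.from_quat(o['tool_rot']).as_matrix().round(3),o['joint_pos'],bot.tip_extent,o['grip_width'])
E
```

```text
2.7 [ 0.47470746 -0.09902212  0.32979055] [[-0.494  0.87  -0.   ]
 [ 0.87   0.494  0.   ]
 [ 0.    -0.    -1.   ]] [-2.05648817e-01  1.90614061e-01  1.66665563e-01  1.54688735e+00
  2.67642173e-06  8.48820004e-01] 0.011 -0.00011662679414384218
```

Request:
drive_tool:
  rows:
    - {"dx": 0,"dy": 0,"dz": 0.4,"wx": 0,"wy": 0,"wz": -1.5,"hand": 0}
    - {"dx": 0,"dy": 0,"dz": 0.4,"wx": 0,"wy": 0,"wz": -3,"hand": 0}
    - {"dx": 0,"dy": 0,"dz": 0.4,"wx": 0,"wy": 0,"wz": -4.5,"hand": 0}
    - {"dx": 0,"dy": 0,"dz": 0.4,"wx": 0,"wy": 0,"wz": -6,"hand": 0}
    - {"dx": 0,"dy": 0,"dz": 0.4,"wx": 0,"wy": 0,"wz": -7.5,"hand": 0}
    - {"dx": 0,"dy": 0,"dz": 0.4,"wx": 0,"wy": 0,"wz": -9,"hand": 0}
    - {"dx": 0,"dy": 0,"dz": 0.4,"wx": 0,"wy": 0,"wz": -10.8,"hand": 0}
    - {"dx": 0,"dy": 0,"dz": 0.4,"wx": 0,"wy": 0,"wz": -10.8,"hand": 0}

```text
clock: 3.5
eef_pos: [0.4746, -0.0992, 0.3098]
tool_rot: [0.057, 0.998, 0.0, 0.0]
ft_force: [-0.6, 0.5, 0.0]
grip_width: -0.0002
grasp_force: 0.0
```

```bash
cat >> fit.py <<'E'
o=bot.get_obs(); M=R.from_quat(o['tool_rot']).as_matrix(); print(o['eef_pos'],M[:,0],o['joint_pos'])
for th in [.65,.59,.5,.4,.3,.2,.1,0,-.02]:
    # lowest edge contact: tip centre at s=.208 horizontally, front tip edge 11 mm further out
    t=W(p,hp(.208,0,.01,th)); t[2]+=.011+.011*np.tan(max(th,0))
    print(th,np.round(M.T@(np.array(t)-o['eef_pos'])/.05,2))
E
python3 fit.py | tail -10
```

```text
3.70143750e-05 -9.23248127e-02]
0.65 [-0.52  0.    1.33]
0.59 [-0.37  0.    1.55]
0.5 [-0.16 -0.    1.89]
0.4 [ 0.04 -0.    2.28]
0.3 [ 0.2  -0.    2.69]
0.2 [ 0.32 -0.    3.11]
0.1 [ 0.4  -0.    3.54]
0 [ 0.45 -0.    3.98]
-0.02 [ 0.45 -0.    4.06]
```

Request:
drive_tool:
  rows:
    - {"dx": -0.4,"dy": 0,"dz": 0.7,"wx": 0,"wy": 0,"wz": 0,"hand": 0}
    - {"dx": -0.4,"dy": 0,"dz": 1.2,"wx": 0,"wy": 0,"wz": 0,"hand": 0}
    - {"dx": -0.38,"dy": 0,"dz": 1.45,"wx": 0,"wy": 0,"wz": 0,"hand": 0}
    - {"dx": -0.36,"dy": 0,"dz": 1.58,"wx": 0,"wy": 0,"wz": 0,"hand": 0}
    - {"dx": -0.26,"dy": 0,"dz": 1.73,"wx": 0,"wy": 0,"wz": 0,"hand": 0}
    - {"dx": -0.16,"dy": 0,"dz": 1.89,"wx": 0,"wy": 0,"wz": 0,"hand": 0}
    - {"dx": -0.06,"dy": 0,"dz": 2.08,"wx": 0,"wy": 0,"wz": 0,"hand": 0}
    - {"dx": 0.04,"dy": 0,"dz": 2.28,"wx": 0,"wy": 0,"wz": 0,"hand": 0}
    - {"dx": 0.12,"dy": 0,"dz": 2.48,"wx": 0,"wy": 0,"wz": 0,"hand": 0}
    - {"dx": 0.2,"dy": 0,"dz": 2.69,"wx": 0,"wy": 0,"wz": 0,"hand": 0}
    - {"dx": 0.26,"dy": 0,"dz": 2.9,"wx": 0,"wy": 0,"wz": 0,"hand": 0}
    - {"dx": 0.32,"dy": 0,"dz": 3.11,"wx": 0,"wy": 0,"wz": 0,"hand": 0}
    - {"dx": 0.36,"dy": 0,"dz": 3.32,"wx": 0,"wy": 0,"wz": 0,"hand": 0}
    - {"dx": 0.4,"dy": 0,"dz": 3.54,"wx": 0,"wy": 0,"wz": 0,"hand": 0}
    - {"dx": 0.42,"dy": 0,"dz": 3.7,"wx": 0,"wy": 0,"wz": 0,"hand": 0}
    - {"dx": 0.44,"dy": 0,"dz": 3.82,"wx": 0,"wy": 0,"wz": 0,"hand": 0}
    - {"dx": 0.44,"dy": 0,"dz": 3.86,"wx": 0,"wy": 0,"wz": 0,"hand": 0}

```text
clock: 5.2
eef_pos: [0.4526, -0.0967, 0.1161]
tool_rot: [0.056, 0.998, 0.0, -0.0]
ft_force: [-0.6, -0.3, 1.9]
grip_width: 0.0
grasp_force: 1.0
```

```bash
python3 - <<'E'
from h import *
im=bot.camera('scene'); cv2.imwrite('pics/scene1.png',cv2.resize(im[40:340,120:480,::-1],(720,600)))
E
```

```text
(no output)
```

View pics/scene1.png

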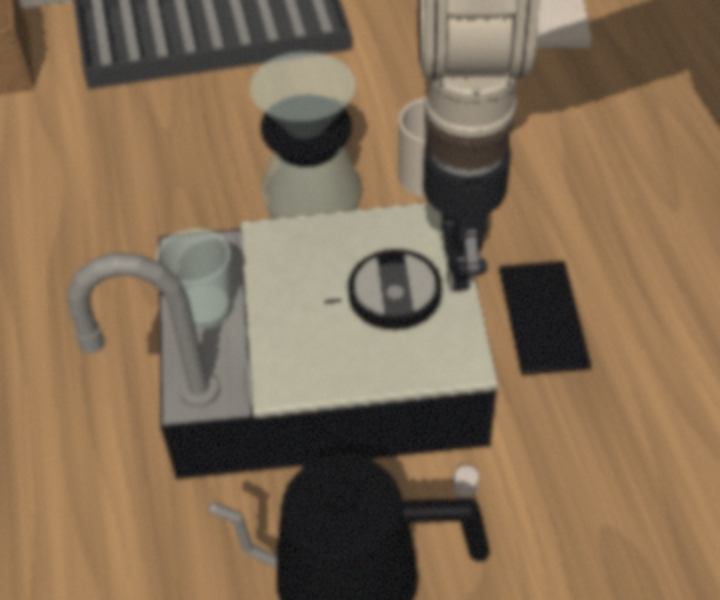

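The hatch is almost shut: the fingers are on the front strip at (465,265), and the fastener is visible at (395,288), still open. I press further, slowly.

Request:
drive_tool:
  rows:
    - {"dx": 0,"dy": 0,"dz": 0.03,"wx": 0,"wy": 0,"wz": 0,"hand": 0}
    - {"dx": 0,"dy": 0,"dz": 0.06,"wx": 0,"wy": 0,"wz": 0,"hand": 0}
    - {"dx": 0,"dy": 0,"dz": 0.09,"wx": 0,"wy": 0,"wz": 0,"hand": 0}
    - {"dx": 0,"dy": 0,"dz": 0.12,"wx": 0,"wy": 0,"wz": 0,"hand": 0}

```text
clock: 5.65
eef_pos: [0.4527, -0.0966, 0.1109]
tool_rot: [0.056, 0.998, 0.0, -0.0]
ft_force: [-4.4, 0.5, 15.4]
grip_width: -0.0004
grasp_force: 8.3
```

Request:
drive_tool:
  rows:
    - {"dx": 0,"dy": 0,"dz": 0,"wx": 0,"wy": 0,"wz": 0,"hand": 0}
    - {"dx": 0,"dy": 0,"dz": -0.5,"wx": 0,"wy": 0,"wz": 0,"hand": 0}
    - {"dx": 0,"dy": 0,"dz": -1.2,"wx": 0,"wy": 0,"wz": 0,"hand": 25}
    - {"dx": -0.6,"dy": 0,"dz": -2,"wx": 0,"wy": 0,"wz": 0,"hand": 25}
    - {"dx": -1.26,"dy": 0,"dz": -2.2,"wx": 0,"wy": 0,"wz": 0,"hand": 25}
    - {"dx": -1.26,"dy": 0,"dz": -2.2,"wx": 0,"wy": 0,"wz": 0,"hand": 25}
    - {"dx": -1.26,"dy": 0,"dz": -2.2,"wx": 0,"wy": 0,"wz": 0,"hand": 25}

```text
clock: 6.35
eef_pos: [0.5157, -0.1037, 0.2202]
tool_rot: [0.056, 0.998, 0.0, -0.0]
ft_force: [-0.9, 0.5, -0.1]
grip_width: 0.025
grasp_force: 0.0
```

```bash
python3 - <<'E'
from h import *
print(bot.get_calibration('wrist'))
C=cam('wrist'); o=bot.get_obs(); print(o['eef_pos'],o['grip_width'])
im=bot.camera('wrist'); cv2.imwrite('pics/wrist1.png',im[:,:,::-1])
for r in bot.look_for('wrist','lock'): print(r['extent'],r['score'],atz(C,r['extent'][:2],.117))
im=bot.camera('scene'); cv2.imwrite('pics/scene2.png',im[:,:,::-1])
for r in bot.look_for('scene','lock'): print(r['extent'],r['score'],atz(cam('scene'),r['extent'][:2],.117))
print(proj(C,[.515,-.104,.117]))
E
```

```text
{'vfov': 58.692875159190585, 'cx': 316.97785458233307, 'cy': 240.78397848029422, 'k1': -0.07735715776005248, 'mount': array([[ 1.75871688e-03,  9.63400302e-01,  2.68061120e-01,
         6.62361557e-02],
       [ 9.99998448e-01, -1.72178919e-03, -3.72832619e-04,
         1.18098863e-03],
       [ 1.02357681e-04,  2.68061360e-01, -9.63401836e-01,
        -1.31553737e-01],
       [ 0.00000000e+00,  0.00000000e+00,  0.00000000e+00,
         1.00000000e+00]])}
[ 0.51565076 -0.10368013  0.22019746] 0.024958699107098303
[320.8, 240.3, 124.4, 132.0] 0.9 [ 0.51477466 -0.10009893  0.117     ]
[318.9, 184.7, 41.3, 33.7] 0.7 [ 0.51221117 -0.09575057  0.117     ]
[[314.05077541 241.40125896]]
```

View pics/wrist1.png

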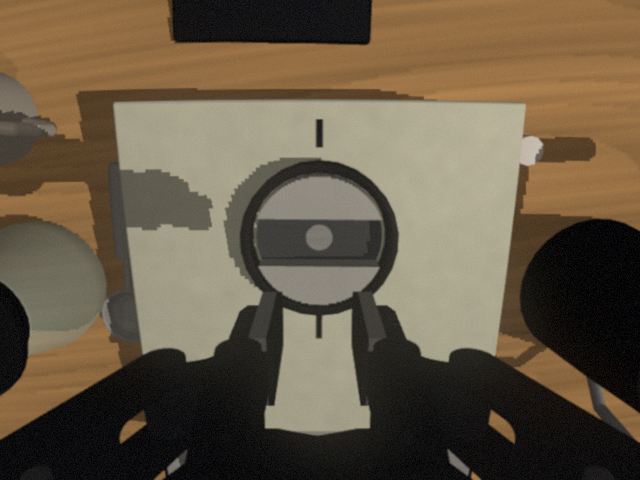

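The wrist view shows the hatch shut with ridges at (319,133) and (319,325). The ring is centred at about (319.7,238), the floor dot is at (319,237), and the slot is level, so lock ≈ 0 relative to the tool.

```bash
python3 - <<'E'
from h import *
C=cam('wrist'); o=bot.get_obs(); M=R.from_quat(o['tool_rot']).as_matrix()
for uv,z in [((319.7,238),.117),((319,237),.103),((319,133),.1),((319,325),.1)]:
    P=atz(C,uv,z); print(P,(M.T@(P-o['eef_pos']))/.05)
im=cv2.imread('pics/wrist1.png',0); 
for u in (265,285,300,340,355,372):
    g=np.diff(im[195:290,u].astype(int)); print(u,[(195+i,int(g[i])) for i in np.argsort(-abs(g))[:5]])
E
```

```text
[ 0.5114375  -0.10033925  0.117     ] [0.05330462 0.05634351 2.05669697]
[ 0.51451821 -0.10101096  0.103     ] [-0.01012333  0.0498182   2.33653821]
[ 0.4538813  -0.09435157  0.1       ] [1.2097489  0.04652046 2.39957818]
[ 0.57400419 -0.10750615  0.1       ] [-1.20705312  0.05377654  2.39355595]
265 [(np.int64(265), 42), (np.int64(218), -30), (np.int64(279), -29), (np.int64(278), -27), (np.int64(219), -21)]
285 [(np.int64(265), 37), (np.int64(219), -34), (np.int64(218), -32), (np.int64(266), 21), (np.int64(256), -10)]
300 [(np.int64(265), 32), (np.int64(218), -31), (np.int64(219), -28), (np.int64(266), 26), (np.int64(258), 14)]
340 [(np.int64(219), -33), (np.int64(266), 33), (np.int64(218), -20), (np.int64(220), -19), (np.int64(265), 19)]
355 [(np.int64(266), 35), (np.int64(220), -30), (np.int64(219), -28), (np.int64(265), 21), (np.int64(218), -14)]
372 [(np.int64(266), 39), (np.int64(219), -34), (np.int64(220), -32), (np.int64(279), -25), (np.int64(277), -24)]
```

Request:
drive_tool:
  rows:
    - {"dx": 0,"dy": 0.05,"dz": 0.8,"wx": 0,"wy": 0,"wz": 0,"hand": 25}
    - {"dx": 0,"dy": 0.05,"dz": 1.4,"wx": 0,"wy": 0,"wz": 0,"hand": 25}
    - {"dx": 0,"dy": 0.05,"dz": 1.6,"wx": 0,"wy": 0,"wz": 0,"hand": 25}
    - {"dx": 0,"dy": 0.05,"dz": 1.7,"wx": 0,"wy": 0,"wz": 0,"hand": 25}
    - {"dx": 0,"dy": 0.05,"dz": 1.8,"wx": 0,"wy": 0,"wz": 0,"hand": 25}
    - {"dx": 0,"dy": 0.05,"dz": 1.9,"wx": 0,"wy": 0,"wz": 0,"hand": 25}
    - {"dx": 0,"dy": 0.05,"dz": 2.0,"wx": 0,"wy": 0,"wz": 0,"hand": 25}
    - {"dx": 0,"dy": 0.05,"dz": 2.06,"wx": 0,"wy": 0,"wz": 0,"hand": 25}
    - {"dx": 0,"dy": 0.05,"dz": 2.06,"wx": 0,"wy": 0,"wz": 0,"hand": 25}

```text
clock: 7.45
eef_pos: [0.5156, -0.1012, 0.1176]
tool_rot: [0.056, 0.998, 0.0, -0.0]
ft_force: [0.0, 0.9, -0.1]
grip_width: 0.025
grasp_force: 0.0
```

Request:
drive_tool:
  rows:
    - {"dx": 0,"dy": 0,"dz": 0.03,"wx": 0,"wy": 0,"wz": 1,"hand": 25}
    - {"dx": 0,"dy": 0,"dz": 0.03,"wx": 0,"wy": 0,"wz": 2,"hand": 25}
    - {"dx": 0,"dy": 0,"dz": 0.03,"wx": 0,"wy": 0,"wz": 3,"hand": 25}
    - {"dx": 0,"dy": 0,"dz": 0.03,"wx": 0,"wy": 0,"wz": 4,"hand": 25}
    - {"dx": 0,"dy": 0,"dz": 0.03,"wx": 0,"wy": 0,"wz": 5,"hand": 25}
    - {"dx": 0,"dy": 0,"dz": 0.03,"wx": 0,"wy": 0,"wz": 6,"hand": 25}
    - {"dx": 0,"dy": 0,"dz": 0.03,"wx": 0,"wy": 0,"wz": 6,"hand": 25}

```text
clock: 8.15
eef_pos: [0.5155, -0.1008, 0.1164]
tool_rot: [0.312, 0.95, 0.0, -0.0]
ft_force: [-1.0, 1.4, -0.1]
grip_width: 0.0247
grasp_force: 0.8
```

```bash
python3 - <<'E'
from h import *
o=bot.get_obs(); print(o['ft_force'],o['ft_torque'],o['joint_pos'])
im=bot.camera('scene'); cv2.imwrite('pics/scene3.png',cv2.resize(im[130:270,220:420,::-1],(800,560),interpolation=2))
E
```

```text
[-0.99803982  1.3500491  -0.12146194] [0.24611178 0.18375397 0.0321632 ] [-1.93544205e-01  3.78945021e-01 -1.44540903e-01  1.04786781e+00
  6.26142333e-04  4.41488729e-01]
```

View pics/scene3.png

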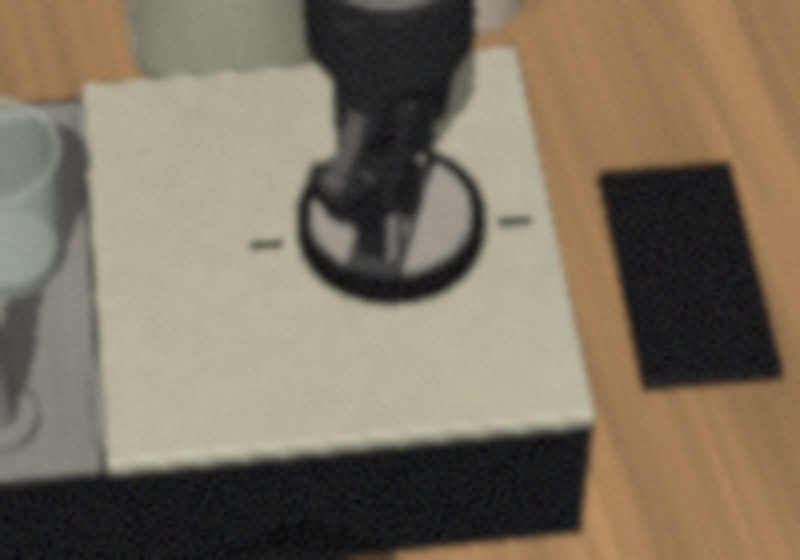

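The slot has turned with the fingers, and the disc at (390,220) shows it tilted. I continue to the stop.

Request:
drive_tool:
  rows:
    - {"dx": 0,"dy": 0,"dz": 0,"wx": 0,"wy": 0,"wz": 1,"hand": 25}
    - {"dx": 0,"dy": 0,"dz": 0,"wx": 0,"wy": 0,"wz": 2,"hand": 25}
    - {"dx": 0,"dy": 0,"dz": 0,"wx": 0,"wy": 0,"wz": 3,"hand": 25}
    - {"dx": 0,"dy": 0,"dz": 0,"wx": 0,"wy": 0,"wz": 4,"hand": 25}
    - {"dx": 0,"dy": 0,"dz": 0,"wx": 0,"wy": 0,"wz": 5,"hand": 25}
    - {"dx": 0,"dy": 0,"dz": 0,"wx": 0,"wy": 0,"wz": 6,"hand": 25}
    - {"dx": 0,"dy": 0,"dz": 0,"wx": 0,"wy": 0,"wz": 7,"hand": 25}
    - {"dx": 0,"dy": 0,"dz": 0,"wx": 0,"wy": 0,"wz": 8,"hand": 25}
    - {"dx": 0,"dy": 0,"dz": 0,"wx": 0,"wy": 0,"wz": 9,"hand": 25}
    - {"dx": 0,"dy": 0,"dz": 0,"wx": 0,"wy": 0,"wz": 10,"hand": 25}
    - {"dx": 0,"dy": 0,"dz": 0,"wx": 0,"wy": 0,"wz": 11,"hand": 25}
    - {"dx": 0,"dy": 0,"dz": 0,"wx": 0,"wy": 0,"wz": 12,"hand": 25}
    - {"dx": 0,"dy": 0,"dz": 0,"wx": 0,"wy": 0,"wz": 12.8,"hand": 25}
    - {"dx": 0,"dy": 0,"dz": 0,"wx": 0,"wy": 0,"wz": 13.2,"hand": 25}

```text
clock: 9.6
eef_pos: [0.5163, -0.1024, 0.1165]
tool_rot: [0.78, 0.626, -0.0, 0.001]
ft_force: [0.3, -3.1, -1.7]
grip_width: 0.0251
grasp_force: 3.9
```

```bash
python3 - <<'E'
from h import *
o=bot.get_obs(); print(o['ft_force'],o['ft_torque'],o['joint_pos'][5], 2*np.arctan2(o['tool_rot'][1],o['tool_rot'][0]))
E
```

```text
[ 0.32009766 -3.14875621 -1.70130198] [-0.59486743 -0.18045561  0.22546385] 1.5934725156368432 1.3535566388309521
```

Request:
drive_tool:
  rows:
    - {"dx": 0,"dy": 0,"dz": 0,"wx": 0,"wy": 0,"wz": 0.4,"hand": 25}
    - {"dx": 0,"dy": 0,"dz": 0,"wx": 0,"wy": 0,"wz": 0.8,"hand": 25}
    - {"dx": 0,"dy": 0,"dz": 0,"wx": 0,"wy": 0,"wz": 0.8,"hand": 25}

```text
clock: 9.9
eef_pos: [0.5163, -0.1025, 0.1165]
tool_rot: [0.801, 0.599, -0.0, 0.001]
ft_force: [2.4, -3.9, -2.1]
grip_width: 0.025
grasp_force: 2.9
```

```bash
python3 - <<'E'
from h import *
o=bot.get_obs(); print(o['ft_force'],o['ft_torque'],o['joint_pos'][5], 2*np.arctan2(o['tool_rot'][1],o['tool_rot'][0]))
E
```

```text
[ 2.38332462 -3.90038226 -2.14862681] [-0.86100593 -0.17703492  0.08524889] 1.661805636066821 1.285110442772713
```

Request:
drive_tool:
  rows:
    - {"dx": 0,"dy": 0,"dz": 0,"wx": 0,"wy": 0,"wz": 0.5,"hand": 25}
    - {"dx": 0,"dy": 0,"dz": 0,"wx": 0,"wy": 0,"wz": 1,"hand": 25}
    - {"dx": 0,"dy": 0,"dz": 0,"wx": 0,"wy": 0,"wz": 1,"hand": 25}

```text
clock: 10.2
eef_pos: [0.5156, -0.1025, 0.1166]
tool_rot: [0.825, 0.565, -0.001, 0.001]
ft_force: [-0.7, -5.1, 0.1]
grip_width: 0.0249
grasp_force: 31.7
```

```bash
python3 - <<'E'
from h import *
o=bot.get_obs(); print(o['ft_force'],o['ft_torque'],o['joint_pos'][5], 2*np.arctan2(o['tool_rot'][1],o['tool_rot'][0]))
im=bot.camera('scene'); cv2.imwrite('pics/scene4.png',cv2.resize(im[130:270,220:420,::-1],(800,560),interpolation=2))
E
```

```text
[-0.6855319  -5.07584581  0.08173868] [-1.28678789  0.20562964  0.96154821] 1.7468827766201347 1.2003165839717251
```

View pics/scene4.png

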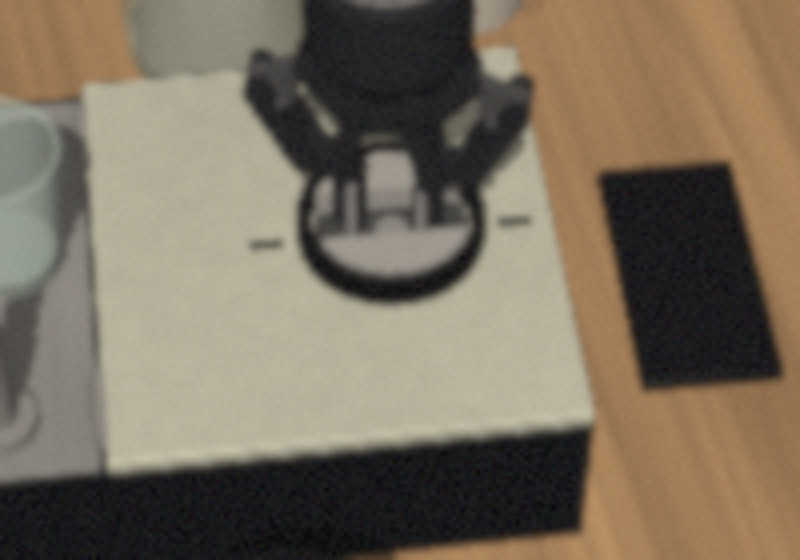

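The torque has risen to about 1 N·m and the slot at (390,215) lines up with the ridges, so the fastener is at its stop. I unwind slightly within the play, lift, and check.

Request:
drive_tool:
  rows:
    - {"dx": 0,"dy": 0,"dz": 0,"wx": 0,"wy": 0,"wz": -0.5,"hand": 25}
    - {"dx": 0,"dy": 0,"dz": 0,"wx": 0,"wy": 0,"wz": -1.3,"hand": 25}
    - {"dx": 0,"dy": 0,"dz": -0.1,"wx": 0,"wy": 0,"wz": -1.3,"hand": 25}
    - {"dx": 0,"dy": 0,"dz": -0.3,"wx": 0,"wy": 0,"wz": -1.3,"hand": 25}
    - {"dx": 0,"dy": 0,"dz": -0.7,"wx": 0,"wy": 0,"wz": -1.3,"hand": 25}
    - {"dx": 0,"dy": 0,"dz": -1.4,"wx": 0,"wy": 0,"wz": -1.3,"hand": 25}
    - {"dx": 0,"dy": 0,"dz": -2.4,"wx": 0,"wy": 0,"wz": -1.3,"hand": 25}
    - {"dx": 0,"dy": 0,"dz": -2.8,"wx": 0,"wy": 0,"wz": -1.3,"hand": 25}
    - {"dx": 0,"dy": 0,"dz": -2.8,"wx": 0,"wy": 0,"wz": -1.3,"hand": 25}

```text
clock: 11.15
eef_pos: [0.518, -0.1008, 0.2618]
tool_rot: [0.793, 0.609, 0.004, 0.003]
ft_force: [0.9, -0.8, -0.3]
grip_width: 0.0248
grasp_force: 0.0
```

```bash
python3 - <<'E'
from h import *
im=bot.camera('scene'); a=cv2.resize(im[130:270,220:420,::-1],(800,560),interpolation=2)
cv2.imwrite('pics/scene5.png',a)
E
```

```text
(no output)
```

View pics/scene5.png

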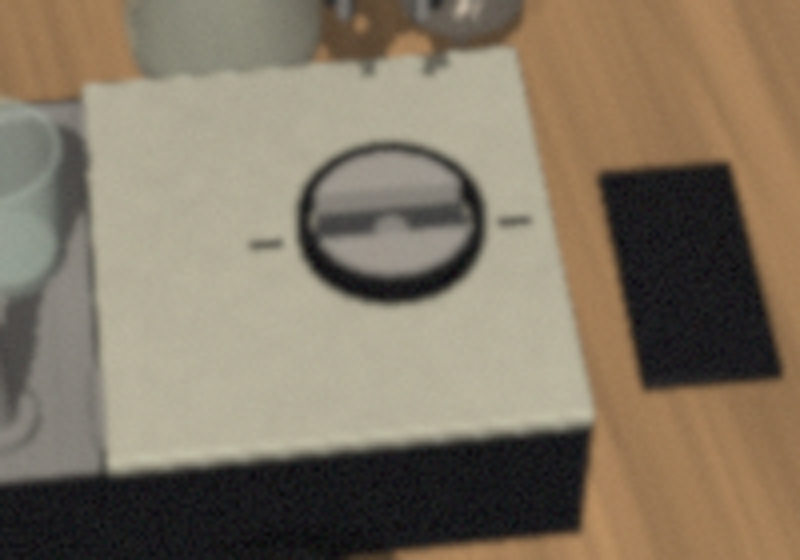

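The slot runs in line with the ridges: the slot edge goes from (318,237) to (470,222) and the ridges from (267,244) to (515,220), both with slope about −0.1. The hatch is flat and the arm is well clear, so I hand it in.

```bash
python3 -c "
from workcell import bot
print(bot.job_done())"
```

```text
the job is handed in; nothing more can be done
None
```

I pushed the hatch shut and turned the fastener clockwise to its stop, with the slot in line with the ridges; the job is handed in with the arm clear of everything, but `job_done()` returned no verdict.

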